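# Set the program and mode selectors on a welding remote

### The job

On the welding remote-control box, use a fingertip against the side of each lever to click the orange program selector (on the left, seen from the robot) round clockwise to its 7th mark, and the white mode selector (on the right) back counter-clockwise to its 2nd mark, counting the marks clockwise from the shortest one, which is number 1. Leave both levers resting in their clicks; push only, never pinch a lever, and do not lift, shove or turn the box or disturb the things standing round it.

Things in the scene. Friction and masses are not known exactly. Their poses are not given: they have to be found in the camera images.
- remote: Grey welding remote-control box, 164 (x) x 324 (y) x 65 mm high, loose on rubber feet, 2.6 kg; slides if pushed with over about 12 N. Origin: centre of its underside; x points away from the operator (12 o'clock of both dials), y left, z up. Black top panel at z = 67 mm. Steel guard hoop (12 mm bar, top at z = 98 mm) along x at each end, y = +-150 mm. Things stand about it on the bench.
- program (a joint): Orange selector on a vertical axis; rad, 0 at mark 1, growing CLOCKWISE from above. Ten clicks 30 deg apart: mark k at (k-1) x 0.5236; stops just past 1 and 10. Lever then points 135 - 30(k-1) deg counter-clockwise from the box's +x. Starts at mark 1 to 5. Detent: 0.18 N m (5 N at 33 mm) to break away; past half-way it snaps on into the next click.
- mode (a joint): White selector, same lever; rad, 0 at mark 1, growing CLOCKWISE from above. Five clicks 45 deg apart: mark k at (k-1) x 0.7854; stops just past 1 and 5. Lever then points 90 - 45(k-1) deg counter-clockwise from the box's +x. Starts at mark 3 to 5. Detent: 0.16 N m to break away; past half-way it snaps on into the next click.
- program_axis (a point): Fixed point of the box on the orange selector's axis, 19 mm above the panel (lever's mid-height); box frame (0, 68, 86) mm; axes as the box's. White marks lie on the panel 50 to 62 mm from the axis, growing clockwise from mark 1. Under the lever: black skirt 48 mm across, top 8 mm above the panel; hub 26 mm across, 32 mm high.
- mode_axis (a point): The same on the white selector's axis; box frame (0, -68, 86) mm. Marks, skirt and hub as on the other.
- program_tip (a point): Point on the orange lever's centre line, 36 mm out from the axis towards the pointer end, 19 mm above the panel; x points out along the lever. The lever is an upright blade with a black line on top, 30 mm high above the panel; round nose 48 mm out from the axis, tail 20 mm behind it.
- mode_tip (a point): The same point on the white lever, which has the same shape and size.
- program_left_cheek: Flat left side of the orange lever, looking from the axis out along the pointer; turns with the lever. It runs 9 to 43 mm out from the axis, 8 to 29 mm above the panel, its face 7 mm from the centre line. Origin: on the selector's axis at the panel's surface; x out along the lever. Pushing it turns clockwise.
- program_right_cheek: Flat right side of the orange lever, looking from the axis out along the pointer; turns with the lever. It runs 9 to 43 mm out from the axis, 8 to 29 mm above the panel, its face 7 mm from the centre line. Origin: on the selector's axis at the panel's surface; x out along the lever. Pushing it turns counter-clockwise.
- mode_left_cheek: Flat left side of the white lever, looking from the axis out along the pointer; turns with the lever. It runs 9 to 43 mm out from the axis, 8 to 29 mm above the panel, its face 7 mm from the centre line. Origin: on the selector's axis at the panel's surface; x out along the lever. Pushing it turns clockwise.
- mode_right_cheek: Flat right side of the white lever, looking from the axis out along the pointer; turns with the lever. It runs 9 to 43 mm out from the axis, 8 to 29 mm above the panel, its face 7 mm from the centre line. Origin: on the selector's axis at the panel's surface; x out along the lever. Pushing it turns counter-clockwise.
- offcut: Bystander: upright stainless tube offcut, 42 mm across, 100 mm high, loose. Origin: centre of its underside.
- flange: Bystander: base flange, steel plate 95 x 95 x 10 mm with an upright tube stub 42 mm across, 70 mm high in all, loose. Origin: centre of its underside.
- dip_tin: Bystander: closed blue tin of nozzle dip, 68 mm across, 62 mm high, loose. Origin: centre of its underside.
- mallet: Bystander: mallet with red head (60 mm across, 85 mm long) lying beyond the box, black handle 250 mm long, loose. Origin: bench surface under the head's centre; the handle runs to its -x.

How it is judged:
By the outcome, as a careful person would: the job done as asked, in the order asked, and still so for the second after the job is handed in, with the robot touching nothing.
It also fails if it takes over 56 s, if anything falls off the work surface, if the arm or the gripper's body presses on something with over 40 N, if the wrist force passes 120 N, or if a joint passes its speed limit or range.

### The arm

A 7-joint arm with a two-finger parallel gripper is mounted at the origin on the work surface. World frame = base frame: x ahead of the robot, y to its left, z up, the work surface at z = 0. Lengths are in m, angles in rad, forces in N, time in s.
With the tool pointing down it reaches from about 0.425 to 1.025 m from the base axis. Payload 3.6 kg.
Tool frame: the origin (TCP) lies midway between the tips of the shut fingers; the grasp point (between the pads) lies 19 mm behind it; x points along the fingers, y is the direction in which the jaws open and shut, and the axes are right-handed (so a half turn about x gives the same grasp; the last joint's range is limited). The gripper opens to 85 mm and grips with 20 to 120 N. Pads are 22 mm wide; open, the fingers measure 114 mm over their backs; the gripper's body (76 mm by 85 mm) begins 54 mm behind the grasp point. The pads swing forward as they close: fully open they stand 13 mm farther back than shut.
Start: joints at [1.056, 0.591, 0.048, 1.609, -0.033, 0.943, -0.034], TCP at [0.297, -0.661, 0.231] pointing down, gripper open.
Joint ranges: [-2.69, 2.69], [-0.47, 2.24], [-1.27, 1.36], [0.19, 2.51], [-1.53, 4.68], [0.08, 2.07], [-3.09, 3.09]. Speed limits (rad/s): [2.57, 2.57, 3.14, 3.14, 3.14, 3.14, 3.14].

### API

Orientations are given as [roll, pitch, yaw] about the fixed x, y, z axes, in that order (R = Rz(yaw) Ry(pitch) Rx(roll)).
In Python, from rig import read_state, capture, job_done gives the robot as it stands.
- The arm moves only by the tool move_arm, never from a script. Its argument "rows" is a list of rows, each an object with "linear": the shift along the tool's x, y, z in mm, a list of three; "twist": the turn, a rotation vector about the tool's x, y, z in degrees, a list of three; "claw": the opening, from 0 (shut) to 1 (fully open). A call has 1 to 12 rows; each row is the pose to reach, as a shift and turn from the pose commanded when the call began, along the tool's axes at that moment; what a row does not reach only later rows make up. A row lasts 1/10 s, in which the tool goes at most 50 mm and 8.59 degrees, less where a joint would pass 70% of its speed; a pose out of reach is approached as far as the arm can. A call with a gripper value outside its range is refused whole. The fingers move at their own pace and stop on an object; "squeeze" is the grip in N (left out, the last holds). Time passes only in rows, so rows that repeat a pose let the fingers close. It gives the time, the measured TCP pose, the force and the opening at its end, in the units of the state.
- read_state(): the state, without advancing time (a new reading comes with each control period).
- capture(name): name is "scene" or "top"; returns a dict with "color" (384x512x3 uint8, red, green, blue), "camera_matrix" (3x3 intrinsics, pixels), "dist_coeffs" ([k1, k2, p1, p2, k3] as OpenCV has them; the pictures are not rectified), "cam_to_world" (4x4, takes a point from camera to world coordinates). Camera axes: x right, y up, looking along -z (the intrinsics and any distortion apply to the point x, -y, -z); pixel columns grow to the right and rows downward; lengths in m; the calibration is good to about 2 mm. A picture is of the moment at which its call begins. There is no depth.
- job_done(): hands the job in, once; it reports no verdict.
The state is a dict: "time": time; "joints": joint angles; "joint_velocities": joint speeds; "tau": joint torques, N m; "ee_pos": TCP position; "eef_rot": TCP orientation; "force": force on the tool from outside, world axes, zero at the start; "torque": the same for the moment, N m; "width": opening from 0.0 (shut) to 1.0 (fully open).
Only numpy, scipy, OpenCV 4.12 (cv2) and the standard library are available. Lean on these libraries where they do the work, as an engineer would, in place of code of your own. Each camera call takes 0.05 s, during which the arm holds its last target.

## Working session

There is one attempt and no reset: what is moved stays moved. The work goes in short steps, Python scripts to look and compute and a tool call to move; the robot and the scene stay as the last step left them, time stands still between calls to the robot, and variables do not carry over. Pictures are saved under pics/ and viewed, and the job is handed in when it is done.

Besides the shell and the picture viewer there is one more tool, called by a JSON object that holds its "method" and its "body", one argument or row to a line. move_arm: Moves the arm, as the interface text tells. Its arguments: {"type":"object","properties":{"rows":{"type":"array"},"squeeze":{"type":"number"}},"required":["rows"]}

```bash
mkdir -p pics; ls
python3 - <<'E'
from rig import read_state, capture
import cv2,pickle
s=read_state(); print(s)
for n in ["scene","top"]:
    c=capture(n); pickle.dump(c,open(n+"0.pkl","wb"))
    cv2.imwrite(f"pics/{n}0.png",c["color"][:,:,::-1]); print(c["camera_matrix"],c["dist_coeffs"],c["cam_to_world"])
E
```

```text
pics
{'time': 0.0, 'joints': array([ 1.05553134,  0.59212989,  0.04827773,  1.60983856, -0.03330513,
        0.94271099, -0.03366898]), 'joint_velocities': array([ 0.00018989, -0.00053032, -0.00022708, -0.0020062 , -0.00071988,
        0.0008199 , -0.00121606]), 'tau': array([ 6.59565576e-04, -5.48682225e+01,  1.54614553e+00, -1.98124194e+01,
        9.24597785e-03,  8.72633827e-03, -4.21036944e-06]), 'ee_pos': array([ 0.29647017, -0.660692  ,  0.23012654]), 'eef_rot': array([-1.52156969,  1.5685139 ,  2.04191441]), 'force': array([ 0.4788754 , -0.07364918,  0.00199056]), 'torque': array([-0.02803341, -0.03633005, -0.01699009]), 'width': 0.9973367771312281}
[[405.7321175    0.         252.38498043]
 [  0.         405.7321175  187.55475607]
 [  0.           0.           1.        ]] [-0.10712469  0.          0.          0.          0.        ] [[-0.18355738 -0.76653046  0.61541672  1.18956113]
 [ 0.98289561 -0.15262624  0.10306038  0.13229048]
 [ 0.01492982  0.62380789  0.7814351   0.80249194]
 [ 0.          0.          0.          1.        ]]
[[373.28373572   0.         247.06387441]
 [  0.         373.28373572 193.87902876]
 [  0.           0.           1.        ]] [-0.11201471  0.          0.          0.          0.        ] [[-0.12460068  0.96414965 -0.23428642  0.36228503]
 [-0.9922052  -0.12063081  0.03125786  0.05402699]
 [ 0.0018751   0.23635496  0.97166497  1.12158754]
 [ 0.          0.          0.          1.        ]]
```

View pics/scene0.png

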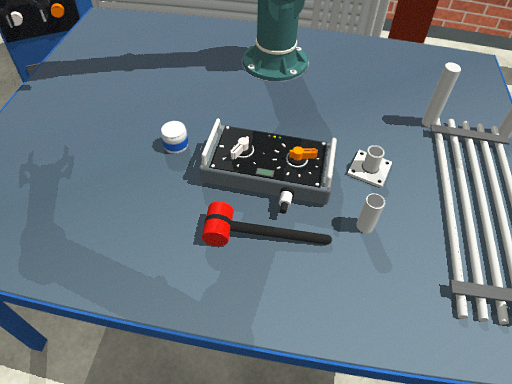

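View pics/top0.png

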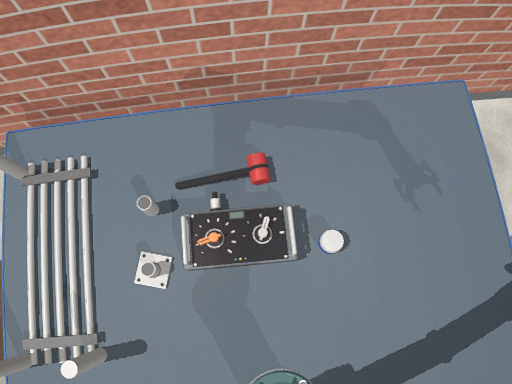

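The scene view looks from the far side back at the robot; the top view has +x up and +y left. The orange lever is near (210,238) and the white one near (264,228) in the top view. I'll enlarge both.

Run:
```python
import cv2
a=cv2.imread("pics/top0.png")[195:280,170:310]; cv2.imwrite("pics/top0z.png",cv2.resize(a,None,fx=5.6,fy=5.6,interpolation=cv2.INTER_CUBIC))
a=cv2.imread("pics/scene0.png")[110:220,190:350]; cv2.imwrite("pics/scene0z.png",cv2.resize(a,None,fx=5,fy=5,interpolation=cv2.INTER_CUBIC))
```

```text
(no output)
```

View pics/top0z.png

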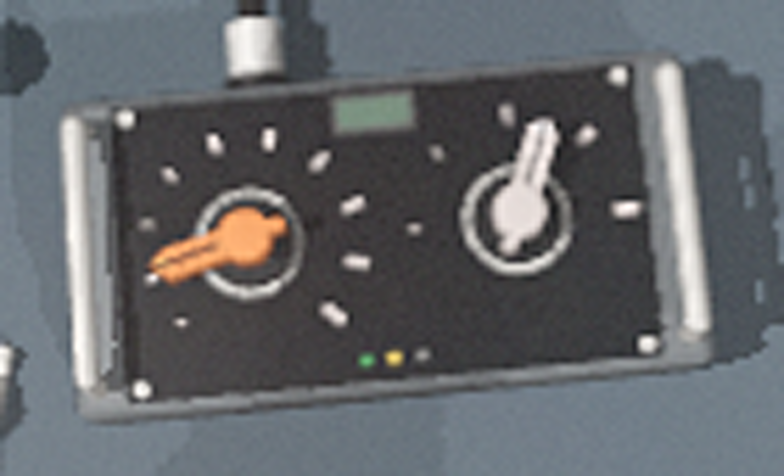

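View pics/scene0z.png

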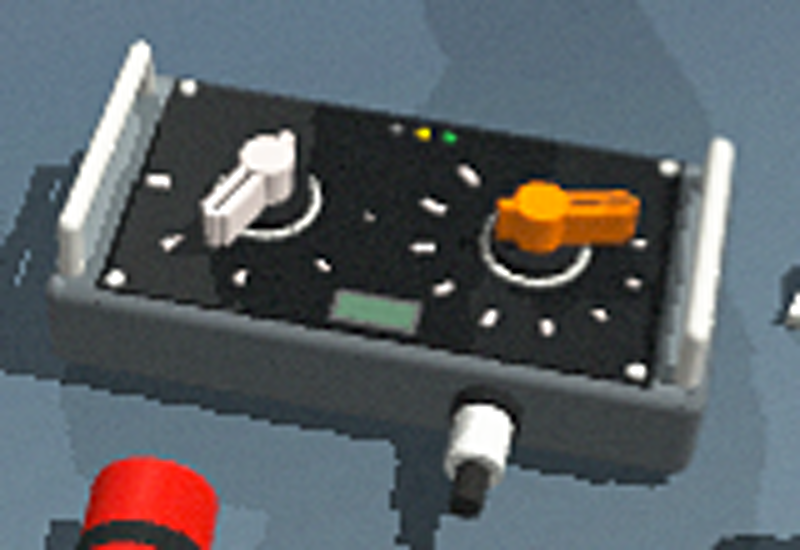

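In the top zoom, the orange lever points at about mark 2 (dot at 152,278). The white one points between marks 3 (507,115) and 4 (588,135), so I need to measure that. I'll cast the mark blobs onto the panel plane, and the levers at lever-top height.

```bash
cat > h.py <<'E'
import numpy as np,cv2,pickle
from scipy.optimize import least_squares
def ray(c,uv,z):
    uv=np.atleast_2d(np.array(uv,float))
    n=cv2.undistortPoints(uv[:,None],c["camera_matrix"],c["dist_coeffs"])[:,0]
    d=np.c_[n[:,0],-n[:,1],-np.ones(len(n))]@c["cam_to_world"][:3,:3].T
    o=c["cam_to_world"][:3,3]
    return o+d*((z-o[2])/d[:,2])[:,None]
def proj(c,p):
    p=np.atleast_2d(p); R=c["cam_to_world"][:3,:3]; q=(p-c["cam_to_world"][:3,3])@R
    q=np.c_[q[:,0],-q[:,1],-q[:,2]]
    return cv2.projectPoints(q[:,None],np.zeros(3),np.zeros(3),c["camera_matrix"],c["dist_coeffs"])[0][:,0]
a=np.radians(135-30*np.arange(10)); b=np.radians(90-45*np.arange(5))
def marks(r=.056):
    return np.r_[np.c_[r*np.cos(a),.068+r*np.sin(a)],np.c_[r*np.cos(b),-.068+r*np.sin(b)]]
def w(T,p):
    p=np.atleast_2d(p);c,s=np.cos(T[2]),np.sin(T[2]); return np.c_[T[0]+c*p[:,0]-s*p[:,1],T[1]+s*p[:,0]+c*p[:,1]]
E
python3 - <<'E'
from h import *
for n,z,init in [("top",[(180,322),(152,278),(148,223),(168,175),(214,143),(268,138),(318,160),(352,205),(356,262),(333,315),(413,228),(437,152),(507,115),(588,135),(627,208)],(5.6,170,195)),
  ("scene",[None,(640,243),(633,283),(600,315),(547,327),(489,317),(443,288),(424,247),(433,206),(469,175),(370,216),(323,265),(240,277),(173,242),(158,181)],(5,190,110))]:
    c=pickle.load(open(n+"0.pkl","rb")); g=c["color"].astype(float).min(2)
    pts=[];idx=[]
    for i,q in enumerate(z):
        if q is None: continue
        u,v=q[0]/init[0]+init[1]-.4,q[1]/init[0]+init[2]-.4
        # refine centroid
        ui,vi=int(round(u)),int(round(v)); W=g[vi-2:vi+3,ui-2:ui+3]; W=np.clip(W-60,0,None)
        if W.sum()>30:
            yy,xx=np.mgrid[vi-2:vi+3,ui-2:ui+3]; u2,v2=(xx*W).sum()/W.sum(),(yy*W).sum()/W.sum()
            if np.hypot(u2-u,v2-v)<1.5: u,v=u2,v2
        pts.append((u,v)); idx.append(i)
    P=ray(c,pts,.067)[:,:2]; M=marks()[idx]
    r=least_squares(lambda T:(w(T,M)-P).ravel(),[.42,.03,.08],loss='soft_l1',f_scale=.003)
    print(n,r.x,np.degrees(r.x[2])); print(np.round((w(r.x,M)-P)*1000,1).tolist())
    pickle.dump(r.x,open(n+"T.pkl","wb"))
E
```

```text
top [ 0.49796313  0.05994034 -0.03387532] -1.940913127702354
[[-3.1, 1.6], [-2.1, 3.8], [-0.1, 1.9], [1.2, 0.5], [1.4, -0.7], [1.3, -1.6], [0.6, -2.0], [-0.5, -1.5], [-0.7, -1.7], [-0.5, -0.8], [-0.2, 2.9], [1.8, 1.3], [1.4, -0.8], [-0.7, -0.5], [-0.4, -0.4]]
scene [ 0.49568022  0.05648354 -0.03080484] -1.764987314876261
[[-2.2, 2.5], [-0.4, 2.4], [0.9, 1.3], [1.6, -0.0], [0.9, -1.2], [0.2, -1.7], [-0.8, -1.8], [-1.0, -1.6], [-0.4, -0.8], [-0.7, 2.5], [1.8, 1.7], [1.3, -0.4], [-0.5, -1.1], [-0.6, -0.7]]
```

```bash
cat >> h.py <<'E'
def marks2(r0,r1):
    ra=np.linspace(r0,r1,10); rb=np.linspace(r0,r1,5)
    return np.r_[np.c_[ra*np.cos(a),.068+ra*np.sin(a)],np.c_[rb*np.cos(b),-.068+rb*np.sin(b)]]
ZT=[(180,322),(152,278),(148,223),(168,175),(214,143),(268,138),(318,160),(352,205),(356,262),(333,315),(413,228),(437,152),(507,115),(588,135),(627,208)]
ZS=[None,(640,243),(633,283),(600,315),(547,327),(489,317),(443,288),(424,247),(433,206),(469,175),(370,216),(323,265),(240,277),(173,242),(158,181)]
def refine(c,q,init):
    g=c["color"].astype(float).min(2); u,v=q[0]/init[0]+init[1]-.4,q[1]/init[0]+init[2]-.4
    ui,vi=int(round(u)),int(round(v)); W=np.clip(g[vi-2:vi+3,ui-2:ui+3]-60,0,None)
    if W.sum()>30:
        yy,xx=np.mgrid[vi-2:vi+3,ui-2:ui+3]; u2,v2=(xx*W).sum()/W.sum(),(yy*W).sum()/W.sum()
        if np.hypot(u2-u,v2-v)<1.5: u,v=u2,v2
    return u,v
E
python3 - <<'E'
from h import *
for n,z,init in [("top",ZT,(5.6,170,195)),("scene",ZS,(5,190,110))]:
    c=pickle.load(open(n+"0.pkl","rb"))
    idx=[i for i,q in enumerate(z) if q and i!=1]; P=ray(c,[refine(c,z[i],init) for i in idx],.067)[:,:2]
    r=least_squares(lambda T:(w(T,marks2(T[3],T[4])[idx])-P).ravel(),[.5,.06,-.03,.052,.056],loss='soft_l1',f_scale=.003)
    T=r.x;print(n,T,np.degrees(T[2])); print(np.round((w(T,marks2(T[3],T[4])[idx])-P)*1000,1).tolist())
    pickle.dump(T,open(n+"T.pkl","wb"))
    # levers
    hsv=cv2.cvtColor(c["color"],cv2.COLOR_RGB2HSV)
    for nm,y in [("program",.068),("mode",-.068)]:
        ax=np.r_[w(T,[0,y])[0],.0]
        yy,xx=np.mgrid[0:384,0:512]; uv=np.c_[xx.ravel(),yy.ravel()].astype(float)
        p=ray(c,uv,.097)[:,:2]-ax[:2]; cs,sn=np.cos(T[2]),np.sin(T[2]); q=np.c_[cs*p[:,0]+sn*p[:,1],-sn*p[:,0]+cs*p[:,1]]
        rr=np.hypot(*q.T); 
        if nm=="program": m=(hsv[...,0]>5)&(hsv[...,0]<25)&(hsv[...,1]>120)&(hsv[...,2]>60)
        else: m=(hsv[...,2]>150)
        m=m.ravel()
        for lo,hi in [(.0,.015),(.025,.048),(.03,.045)]:
            s=m&(rr<hi)&(rr>lo); print(nm,lo,hi,s.sum(),q[s].mean(0)*1000,np.degrees(np.arctan2(q[s,1].mean(),q[s,0].mean())))
E
```

```text
top [ 0.49849617  0.06090134 -0.03413311  0.05215605  0.05629515] -1.9556830445485285
[[0.1, -0.3], [-0.4, 0.1], [-0.1, -0.2], [0.0, -0.2], [0.4, -0.2], [0.4, -0.3], [-0.1, 0.1], [-0.1, -0.6], [-0.2, -0.0], [0.2, -0.0], [0.3, 0.3], [0.1, 0.2], [-0.7, 0.9], [0.1, 0.3]]
program 0.0 0.015 89 [-0.59091274  0.21726787] 159.81244262122206
program 0.025 0.048 50 [-10.08688876  33.80774728] 106.61301332634251
program 0.03 0.045 35 [-10.56852384  35.07115735] 106.76992675923694
mode 0.0 0.015 85 [0.12815619 0.11973381] 43.05405163174964
mode 0.025 0.048 90 [ 7.41459125 -2.43117711] -18.153847291281583
mode 0.03 0.045 33 [ 28.64502411 -11.9879162 ] -22.709265214346388
scene [ 0.4964531   0.05716559 -0.03205775  0.05213552  0.05591077] -1.8367735781341537
[[-0.3, 0.2], [-0.1, 0.2], [0.3, 0.1], [0.1, -0.1], [0.1, -0.1], [-0.2, -0.2], [-0.0, -0.4], [0.5, 0.0], [-0.1, -0.6], [0.4, 0.4], [-0.0, 0.2], [-0.6, 0.3], [0.0, 0.1]]
program 0.0 0.015 86 [ 0.15991493 -0.07088373] -23.905745156270587
program 0.025 0.048 151 [ 8.70126937 25.62991233] 71.24782217081518
program 0.03 0.045 86 [ 5.80475955 31.31923492] 79.49985415909353
mode 0.0 0.015 78 [-0.03157115  0.66286292] 92.7268494981014
mode 0.025 0.048 92 [32.90510192 -0.60614103] -1.055319484429452
mode 0.03 0.045 57 [33.90396025 -1.67366326] -2.826102318309429
```

Both views fit the marks to within 1 mm (box at about (0.4975, 0.059), yaw −1.9°), and orange is at mark 2. The white angle is still ambiguous, so I'll rectify both views to the lever-top plane.

```bash
cat >> h.py <<'E'
def rect(c,T,z,s=2.2):
    # box-frame picture: up=+x, left=+y, s px/mm
    W,H=int(340*s),int(180*s); u,v=np.meshgrid(np.arange(W),np.arange(H))
    bx=(H/2-v)/s/1000; by=(W/2-u)/s/1000
    P=w(T,np.c_[bx.ravel(),by.ravel()]); uv=proj(c,np.c_[P,np.full(len(P),z)]).reshape(H,W,2).astype(np.float32)
    return cv2.remap(c["color"],uv,None,cv2.INTER_CUBIC)[:,:,::-1]
E
python3 - <<'E'
from h import *
o=[]
for n in ["top","scene"]:
    c=pickle.load(open(n+"0.pkl","rb"));T=pickle.load(open(n+"T.pkl","rb"))
    im=rect(c,T,.097,2).copy()
    for y in (68,-68):
        for k in range(10 if y>0 else 5):
            A=a[k] if y>0 else b[k]
            p=lambda r:(int(340-(y+r*np.sin(A))*2),int(180-r*np.cos(A)*2))
            cv2.line(im,p(48),p(58),(0,255,255),1)
    o.append(im[40:310])
cv2.imwrite("pics/rect0.png",np.vstack(o))
E
```

```text
(no output)
```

View pics/rect0.png

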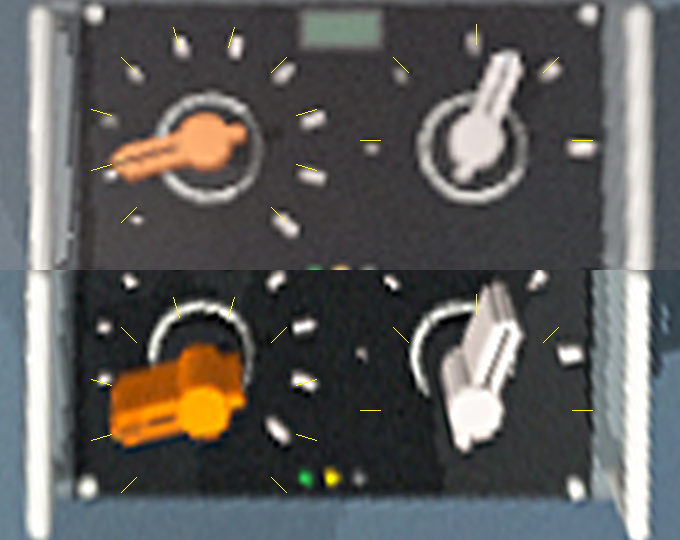

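White reads about −22.5° in both views, so it sits half-way between marks 3 and 4. I'll re-check it after some time has passed. Next I'll shut the fingers and start the approach.

```bash
cat >> h.py <<'E'
from scipy.spatial.transform import Rotation as Ro
def tool(s): return Ro.from_euler('xyz',s["eef_rot"])
def rows(s,targets):
    """targets: list of (x,y,z,heading of tool z in deg, world). prints shift mm & twist about tool x."""
    R=tool(s); z=R.as_matrix()[:,2]; psi=np.degrees(np.arctan2(z[1],z[0]))
    for t in targets:
        d=R.inv().apply(np.array(t[:3])-s["ee_pos"])*1000
        tw=-(((t[3]-psi)+180)%360-180)
        print(np.round(d,1).tolist(), "twist x %.1f"%tw)
E
python3 - <<'E'
from h import *
from rig import read_state
s=read_state(); M=tool(s).as_matrix(); print(M.round(3)); print("psi z",np.degrees(np.arctan2(M[1,2],M[0,2])))
rows(s,[(.45,-.35,.231,24),(.55,-.1,.231,24),(.47,.16,.231,24)])
T=(.4975,.059,-.033)
print(w(T,[0,.068]),w(T,[0,-.068]))
E
```

```text
[[-0.001  0.409 -0.912]
 [ 0.002 -0.912 -0.409]
 [-1.    -0.002  0.   ]]
psi z -155.83036338418057
[-0.3, -220.7, -267.3] twist x -179.8
[0.0, -407.8, -460.9] twist x -179.8
[0.6, -677.8, -494.3] twist x -179.8
[[0.49974359 0.12696298]] [[ 0.49525641 -0.00896298]]
```

{"method": "move_arm", "body": {
  "rows": [
    {"linear": [0,-25,-30],"twist": [-5,0,0],"claw": 0},
    {"linear": [0,-50,-60],"twist": [-10,0,0],"claw": 0},
    {"linear": [0,-75,-90],"twist": [-16,0,0],"claw": 0},
    {"linear": [0,-100,-120],"twist": [-22,0,0],"claw": 0},
    {"linear": [0,-125,-150],"twist": [-28,0,0],"claw": 0},
    {"linear": [0,-150,-180],"twist": [-34,0,0],"claw": 0},
    {"linear": [0,-175,-210],"twist": [-40,0,0],"claw": 0},
    {"linear": [0,-200,-240],"twist": [-46,0,0],"claw": 0},
    {"linear": [0,-220,-265],"twist": [-52,0,0],"claw": 0},
    {"linear": [0,-245,-290],"twist": [-58,0,0],"claw": 0},
    {"linear": [0,-270,-320],"twist": [-64,0,0],"claw": 0},
    {"linear": [0,-295,-345],"twist": [-70,0,0],"claw": 0}
  ],
  "squeeze": 30
}}

```text
time: 1.3
ee_pos: [0.4914, -0.2493, 0.2311]
eef_rot: [2.892, 1.57, 1.399]
force: [0.1, -0.5, 0.4]
width: -0.0
```

```bash
cat >> h.py <<'E'
T0=(.4975,.059,-.033)
def fing(T,y,th,side,r=.034,d=.018,z=.080):
    """finger pose beside lever at box angle th; side +1: pushes clockwise with +z face; -1: ccw with -z face"""
    A=np.degrees(T[2])+th; u=np.array([np.cos(np.radians(A)),np.sin(np.radians(A))]); l=np.array([-u[1],u[0]])
    p=w(T,[0,y])[0]+r*u+side*d*l
    return (*p,z,A-90)
E
python3 - <<'E'
from h import *
from rig import read_state
s=read_state(); print(s["joints"].round(2)); M=tool(s).as_matrix(); print(M.round(3),"psi",np.degrees(np.arctan2(M[1,2],M[0,2])))
t=fing(T0,.068,105,1,d=.03,z=.15); print(t)
rows(s,[t])
E
```

```text
[ 0.64  0.39 -0.33  1.99  0.18  0.79  0.29]
[[ 0.     0.997  0.077]
 [ 0.     0.077 -0.997]
 [-1.     0.    -0.   ]] psi -85.5615552295346
(np.float64(0.4628139261952107), np.float64(0.15327266624399186), 0.15, np.float64(13.10923927606828))
[81.3, 2.7, -403.6] twist x -98.7
```

{"method": "move_arm", "body": {
  "rows": [
    {"linear": [0,0,-35],"twist": [-8,0,0],"claw": 0},
    {"linear": [0,0,-70],"twist": [-16,0,0],"claw": 0},
    {"linear": [0,0,-105],"twist": [-24,0,0],"claw": 0},
    {"linear": [0,0,-140],"twist": [-32,0,0],"claw": 0},
    {"linear": [0,0,-175],"twist": [-40,0,0],"claw": 0},
    {"linear": [0,0,-210],"twist": [-48,0,0],"claw": 0},
    {"linear": [10,0,-245],"twist": [-56,0,0],"claw": 0},
    {"linear": [20,0,-280],"twist": [-64,0,0],"claw": 0},
    {"linear": [30,0,-315],"twist": [-72,0,0],"claw": 0},
    {"linear": [40,0,-350],"twist": [-80,0,0],"claw": 0},
    {"linear": [50,0,-385],"twist": [-88,0,0],"claw": 0},
    {"linear": [60,3,-404],"twist": [-96,0,0],"claw": 0}
  ]
}}

```text
time: 2.5
ee_pos: [0.4636, 0.1553, 0.1711]
eef_rot: [1.247, 1.569, 1.433]
force: [0.4, -0.3, -0.3]
width: -0.0
```

Run:
```python
from h import *
from rig import read_state,capture
s=read_state(); print(s["joints"].round(2),s["ee_pos"]); M=tool(s).as_matrix(); print(M.round(3),"psi",np.degrees(np.arctan2(M[1,2],M[0,2])))
rows(s,[fing(T0,.068,105,1,d=.03,z=.15),fing(T0,.068,105,1,d=.03,z=.08)])
for n in ["scene","top"]:
    c=capture(n); pickle.dump(c,open(n+"1.pkl","wb")); cv2.imwrite(f"pics/{n}1.png",c["color"][:,:,::-1])
a=cv2.imread("pics/scene1.png")[60:220,170:370]; cv2.imwrite("pics/scene1z.png",cv2.resize(a,None,fx=3.7,fy=3.7,interpolation=cv2.INTER_CUBIC))
```

```text
[ 0.17  0.49 -0.76  2.16  0.53  0.69  0.79] [0.4636288  0.15530562 0.17112471]
[[ 0.    -0.186  0.983]
 [ 0.002  0.983  0.186]
 [-1.     0.002  0.001]] psi 10.708870005655744
[21.1, -1.9, -1.2] twist x -2.4
[91.1, -2.0, -1.2] twist x -2.4
```

View pics/scene1z.png

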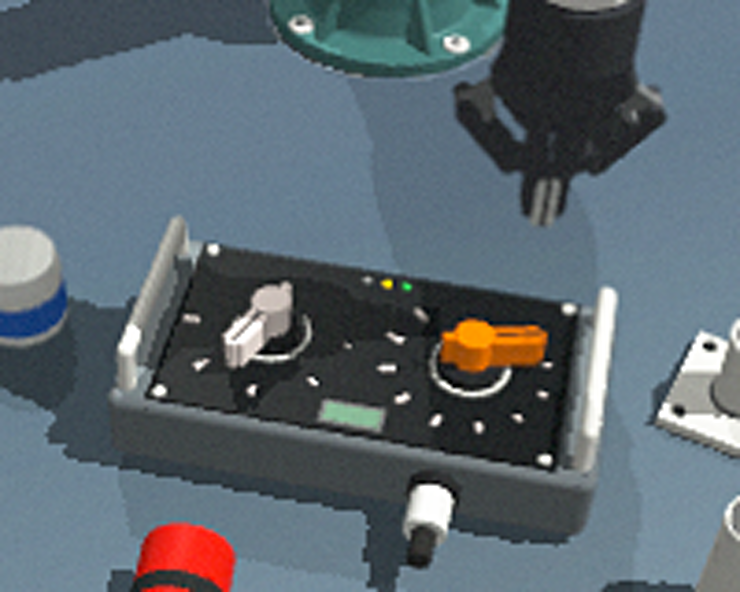

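The gripper hovers beyond the orange lever on the robot side, and the white lever (250,325 in the zoom) is still between marks 3 and 4. I'll descend beside the orange lever's left cheek.

{"method": "move_arm", "body": {
  "rows": [
    {"linear": [20,-2,-1],"twist": [-2,0,0],"claw": 0},
    {"linear": [45,-2,-1],"twist": [-2,0,0],"claw": 0},
    {"linear": [65,-2,-1],"twist": [-2,0,0],"claw": 0},
    {"linear": [80,-2,-1],"twist": [-2,0,0],"claw": 0},
    {"linear": [91,-2,-1],"twist": [-2,0,0],"claw": 0},
    {"linear": [91,-2,-1],"twist": [-2,0,0],"claw": 0}
  ]
}}

```text
time: 3.2
ee_pos: [0.4632, 0.1486, 0.0793]
eef_rot: [-2.644, 1.568, -2.434]
force: [0.5, -0.5, -0.8]
width: -0.0
```

Run:
```python
from h import *
from rig import read_state,capture
s=read_state(); print(s["ee_pos"],s["force"]); M=tool(s).as_matrix(); print("psi",np.degrees(np.arctan2(M[1,2],M[0,2])))
rows(s,[fing(T0,.068,105,1,d=.018),fing(T0,.068,95,1,d=.018)])
for n in ["scene","top"]:
    c=capture(n); pickle.dump(c,open(n+"2.pkl","wb")); cv2.imwrite(f"pics/{n}2.png",c["color"][:,:,::-1])
A=cv2.imread("pics/scene2.png")[100:200,190:350]; B=cv2.imread("pics/top2.png")[190:280,170:330]
f=lambda x:cv2.resize(x,None,fx=3.1,fy=3.1,interpolation=cv2.INTER_CUBIC)
cv2.imwrite("pics/z2.png",np.vstack([f(A),f(B)]))
```

```text
[0.46321733 0.14861125 0.07932491] [ 0.53733433 -0.54165134 -0.75807952]
psi 12.058977776418795
[-0.7, 4.9, 12.6] twist x -1.1
[-0.7, 7.6, 18.7] twist x 8.9
```

View pics/z2.png

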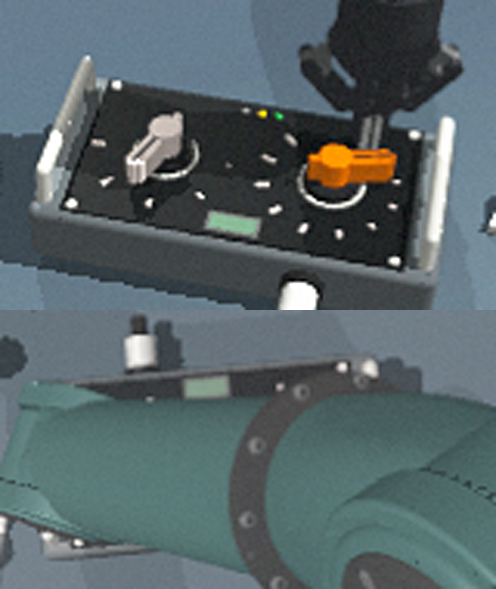

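The finger is down behind the orange lever's left cheek (375,130), clear of hub and hoop. First push: one or two clicks, watching the force.

Run:
```python
from h import *
from rig import read_state
s=read_state(); 
rows(s,[fing(T0,.068,t,1) for t in (110,106,102,98,94,90,86,82,78,74,70,66)])
```

```text
[0.5, 2.3, 8.8] twist x -6.0
[0.5, 3.8, 11.0] twist x -2.0
[0.5, 5.0, 13.4] twist x 2.0
[0.5, 6.1, 15.9] twist x 6.0
[0.5, 7.0, 18.4] twist x 10.0
[0.5, 7.7, 21.0] twist x 14.0
[0.5, 8.3, 23.6] twist x 18.0
[0.5, 8.7, 26.3] twist x 22.0
[0.5, 8.9, 28.9] twist x 26.0
[0.5, 8.9, 31.6] twist x 30.0
[0.5, 8.7, 34.3] twist x 34.0
[0.5, 8.3, 37.0] twist x 38.0
```

{"method": "move_arm", "body": {
  "rows": [
    {"linear": [0,2,6],"twist": [-3,0,0],"claw": 0},
    {"linear": [0,4,11],"twist": [-2,0,0],"claw": 0},
    {"linear": [0,5,13.5],"twist": [2,0,0],"claw": 0},
    {"linear": [0,6,16],"twist": [6,0,0],"claw": 0},
    {"linear": [0,7,18.5],"twist": [10,0,0],"claw": 0},
    {"linear": [0,7.5,21],"twist": [14,0,0],"claw": 0},
    {"linear": [0,8,23.5],"twist": [18,0,0],"claw": 0},
    {"linear": [0,8.5,26],"twist": [22,0,0],"claw": 0}
  ]
}}

```text
time: 4.1
ee_pos: [0.4873, 0.1644, 0.081]
eef_rot: [1.377, 1.57, 1.201]
force: [-1.1, -0.9, -0.3]
width: -0.002
```

```bash
cat >> h.py <<'E'
def look(tag):
    from rig import read_state,capture
    s=read_state(); M=tool(s).as_matrix(); print("t",s["time"],s["ee_pos"].round(4),"F",s["force"].round(1),"psi",np.degrees(np.arctan2(M[1,2],M[0,2])).round(1))
    o=[]
    for n,sl in [("scene",np.s_[90:210,190:350]),("top",np.s_[190:280,170:330])]:
        c=capture(n); pickle.dump(c,open(f"{n}{tag}.pkl","wb"))
        o.append(cv2.resize(c["color"][sl][:,:,::-1],None,fx=2.8,fy=2.8,interpolation=cv2.INTER_CUBIC))
    cv2.imwrite(f"pics/z{tag}.png",np.vstack(o)); return s
E
python3 -c "
from h import *
s=look('3')"
```

```text
t 4.1 [0.4873 0.1644 0.081 ] F [-1.1 -0.9 -0.3] psi -10.1
```

View pics/z3.png

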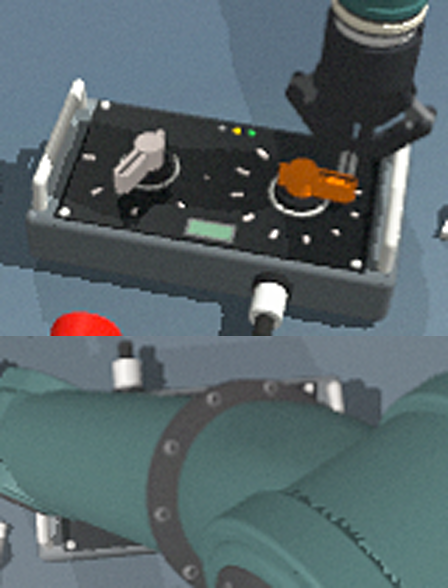

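The lever moved clockwise under light force, and the box hasn't shifted. I'll go on in steps.

Run:
```python
from h import *
from rig import read_state
s=read_state(); 
rows(s,[fing(T0,.068,t,1) for t in range(77,20,-5)])
```

```text
[1.1, 0.5, 2.7] twist x 5.0
[1.1, 1.7, 5.9] twist x 10.0
[1.1, 2.6, 9.1] twist x 15.0
[1.1, 3.2, 12.4] twist x 20.0
[1.1, 3.5, 15.7] twist x 25.0
[1.1, 3.6, 19.1] twist x 30.0
[1.1, 3.3, 22.4] twist x 35.0
[1.1, 2.7, 25.7] twist x 40.0
[1.1, 1.9, 29.0] twist x 45.0
[1.1, 0.8, 32.2] twist x 50.0
[1.2, -0.6, 35.2] twist x 55.0
[1.2, -2.3, 38.1] twist x 60.0
```

{"method": "move_arm", "body": {
  "rows": [
    {"linear": [1,0.5,3],"twist": [5,0,0],"claw": 0},
    {"linear": [1,2,6],"twist": [10,0,0],"claw": 0},
    {"linear": [1,2.5,9],"twist": [15,0,0],"claw": 0},
    {"linear": [1,3,12.5],"twist": [20,0,0],"claw": 0},
    {"linear": [1,3.5,15.5],"twist": [25,0,0],"claw": 0},
    {"linear": [1,3.5,19],"twist": [30,0,0],"claw": 0},
    {"linear": [1,3.5,22.5],"twist": [35,0,0],"claw": 0},
    {"linear": [1,2.5,25.5],"twist": [40,0,0],"claw": 0},
    {"linear": [1,2,29],"twist": [45,0,0],"claw": 0},
    {"linear": [1,1,32],"twist": [50,0,0],"claw": 0},
    {"linear": [1,-0.5,35],"twist": [55,0,0],"claw": 0},
    {"linear": [1,-2,38],"twist": [60,0,0],"claw": 0}
  ]
}}

```text
time: 5.4
ee_pos: [0.5246, 0.1567, 0.0798]
eef_rot: [2.423, 1.569, 1.202]
force: [-0.2, 0.8, 1.2]
width: -0.0
```

```bash
python3 -c "
from h import *
s=look('4')
rows(s,[fing(T0,.068,t,1) for t in list(range(17,-36,-5))])"
```

```text
t 5.4 [0.5246 0.1567 0.0798] F [-0.2  0.8  1.2] psi -69.9
[-0.2, 1.9, 4.4] twist x 5.0
[-0.2, 3.1, 7.5] twist x 10.0
[-0.2, 4.0, 10.8] twist x 15.0
[-0.2, 4.6, 14.1] twist x 20.0
[-0.2, 4.9, 17.4] twist x 25.0
[-0.2, 4.9, 20.8] twist x 30.0
[-0.2, 4.6, 24.1] twist x 35.0
[-0.2, 4.1, 27.4] twist x 40.0
[-0.2, 3.2, 30.7] twist x 45.0
[-0.2, 2.1, 33.8] twist x 50.0
[-0.2, 0.7, 36.9] twist x 55.0
```

View pics/z4.png

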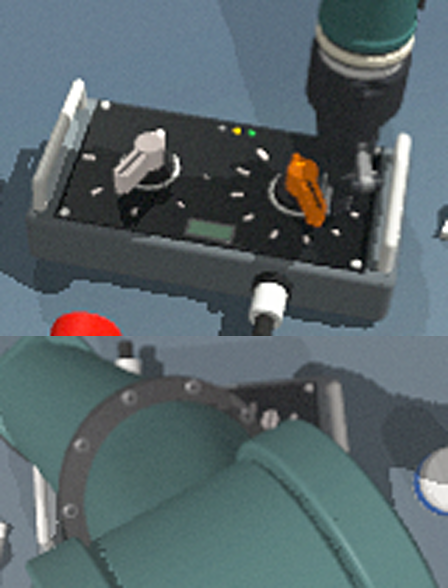

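The orange lever is now at about mark 5 with the finger clear after the snap. I'll sweep on to about −33°.

{"method": "move_arm", "body": {
  "rows": [
    {"linear": [0,2,4.5],"twist": [5,0,0],"claw": 0},
    {"linear": [0,3,7.5],"twist": [10,0,0],"claw": 0},
    {"linear": [0,4,11],"twist": [15,0,0],"claw": 0},
    {"linear": [0,4.5,14],"twist": [20,0,0],"claw": 0},
    {"linear": [0,5,17.5],"twist": [25,0,0],"claw": 0},
    {"linear": [0,5,21],"twist": [30,0,0],"claw": 0},
    {"linear": [0,4.5,24],"twist": [35,0,0],"claw": 0},
    {"linear": [0,4,27.5],"twist": [40,0,0],"claw": 0},
    {"linear": [0,3,30.5],"twist": [45,0,0],"claw": 0},
    {"linear": [0,2,34],"twist": [50,0,0],"claw": 0}
  ]
}}

```text
time: 6.5
ee_pos: [0.5388, 0.1269, 0.0796]
eef_rot: [-3.111, 1.567, 1.082]
force: [0.1, 2.8, -1.1]
width: 0.002
```

```bash
python3 -c "
from h import *
s=look('5')
rows(s,[fing(T0,.068,t,1) for t in (-28,-31,-34,-37,-40,-43)])"
```

```text
t 6.5 [0.5388 0.1269 0.0796] F [ 0.1  2.8 -1.1] psi -119.8
[-0.4, 0.1, 1.4] twist x 0.1
[-0.4, 1.0, 3.2] twist x 3.1
[-0.4, 1.8, 5.0] twist x 6.1
[-0.4, 2.5, 6.9] twist x 9.1
[-0.5, 3.1, 8.8] twist x 12.1
[-0.5, 3.6, 10.8] twist x 15.1
```

View pics/z5.png

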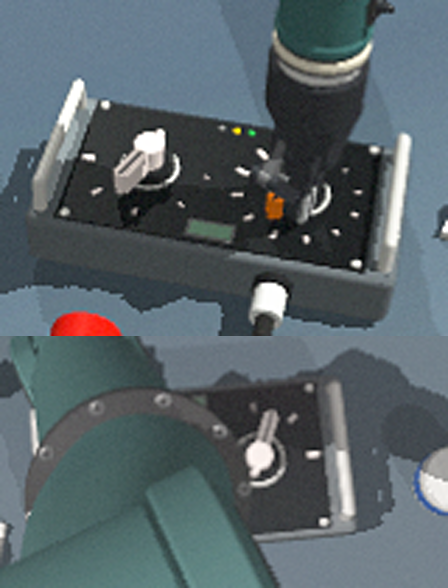

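The finger is in contact (about 3 N), with the lever just past mark 6. Small steps over the half-way point now.

{"method": "move_arm", "body": {
  "rows": [
    {"linear": [0,0.5,2.5],"twist": [2,0,0],"claw": 0},
    {"linear": [0,1.5,4.5],"twist": [5,0,0],"claw": 0},
    {"linear": [0,2,6],"twist": [8,0,0],"claw": 0},
    {"linear": [0,2.5,7],"twist": [9,0,0],"claw": 0}
  ]
}}

```text
time: 7.0
ee_pos: [0.5366, 0.1161, 0.0793]
eef_rot: [0.068, 1.57, -2.181]
force: [0.7, 0.5, -0.1]
width: 0.001
```

```bash
python3 -c "
from h import *
s=look('6')
rows(s,[fing(T0,.068,t,1) for t in (-37,-40,-43)])"
```

```text
t 7.0 [0.5366 0.1161 0.0793] F [ 0.7  0.5 -0.1] psi -128.9
[-0.7, -1.5, -3.3] twist x 0.0
[-0.7, -0.6, -1.5] twist x 3.0
[-0.7, 0.2, 0.3] twist x 6.0
```

View pics/z6.png

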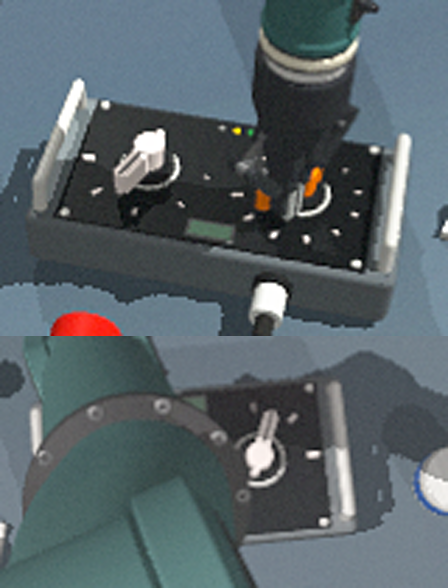

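The force dropped as it snapped on, and tail and nose line up with mark 7. I'll back off, lift, and check.

{"method": "move_arm", "body": {
  "rows": [
    {"linear": [0,0,-6],"twist": [9,0,0],"claw": 0},
    {"linear": [0,0,-12],"twist": [9,0,0],"claw": 0},
    {"linear": [-20,0,-14],"twist": [9,0,0],"claw": 0},
    {"linear": [-60,0,-14],"twist": [9,0,0],"claw": 0},
    {"linear": [-100,0,-14],"twist": [9,0,0],"claw": 0},
    {"linear": [-120,0,-14],"twist": [9,0,0],"claw": 0},
    {"linear": [-120,0,-14],"twist": [9,0,0],"claw": 0}
  ]
}}

```text
time: 7.8
ee_pos: [0.5481, 0.1282, 0.2027]
eef_rot: [2.643, 1.564, 0.241]
force: [0.3, -0.6, -0.1]
width: 0.002
```

```bash
python3 -c "
from h import *
s=look('7')
print(s['joints'].round(2))
rows(s,[fing(T0,-.068,-22,-1,d=.035,z=.16),fing(T0,-.068,-22,-1,d=.035,z=.08)])"
```

```text
t 7.8 [0.5481 0.1282 0.2027] F [ 0.3 -0.6 -0.1] psi -137.6
[-0.38  0.42  0.09  2.01 -0.05  0.7  -1.09]
[42.1, 110.9, 150.1] twist x -23.7
[122.1, 110.6, 150.6] twist x -23.7
```

View pics/z7.png

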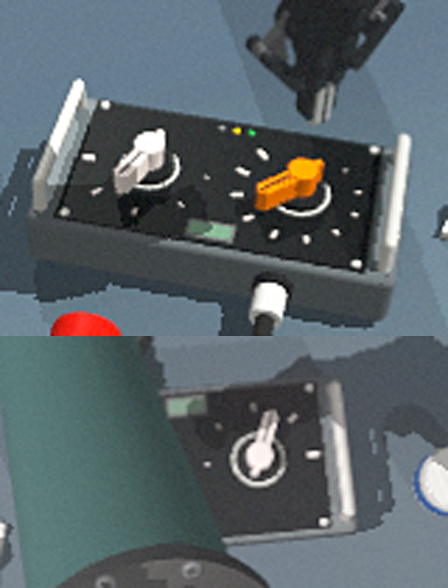

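Run:
```python
from h import *
o=[]
for tag in ["0","7"]:
    c=pickle.load(open(f"scene{tag}.pkl","rb"));T=pickle.load(open("sceneT.pkl","rb"))
    for z in ([.097] if tag=="0" else [.097,.067]):
        im=rect(c,T,z,2).copy()
        for y in (68,-68):
            for k in range(10 if y>0 else 5):
                A=a[k] if y>0 else b[k]
                p=lambda r:(int(340-(y+r*np.sin(A))*2),int(180-r*np.cos(A)*2))
                cv2.line(im,p(15 if z>.09 else 50),p(58),(0,255,255),1)
        o.append(im[90:290])
cv2.imwrite("pics/rect7.png",np.vstack(o))
```

```text
(no output)
```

View pics/rect7.png

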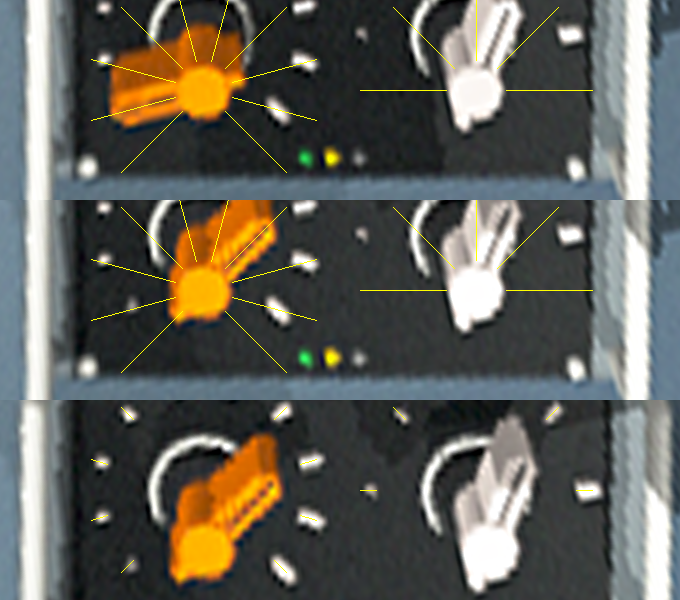

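Orange lies exactly along the mark 7 line and the panel marks haven't moved. White is still at −22°. I'll go to its right cheek.

{"method": "move_arm", "body": {
  "rows": [
    {"linear": [0,25,35],"twist": [-5,0,0],"claw": 0},
    {"linear": [5,50,70],"twist": [-10,0,0],"claw": 0},
    {"linear": [15,75,105],"twist": [-15,0,0],"claw": 0},
    {"linear": [25,100,135],"twist": [-20,0,0],"claw": 0},
    {"linear": [35,111,150],"twist": [-24,0,0],"claw": 0},
    {"linear": [42,111,150],"twist": [-24,0,0],"claw": 0},
    {"linear": [42,111,150],"twist": [-24,0,0],"claw": 0}
  ]
}}

```text
time: 8.6
ee_pos: [0.5074, -0.055, 0.1553]
eef_rot: [-1.315, 1.566, 2.981]
force: [0.3, 0.6, -0.1]
width: -0.004
```

```bash
python3 -c "
from h import *
s=look('8')
rows(s,[fing(T0,-.068,-22,-1,d=.033,z=.16),fing(T0,-.068,-22,-1,d=.033,z=.08)])"
```

```text
t 8.6 [ 0.5074 -0.055   0.1553] F [ 0.3  0.6 -0.1] psi -113.9
[-4.7, 4.3, -4.2] twist x 0.0
[75.3, 4.6, -4.3] twist x 0.0
```

View pics/z8.png

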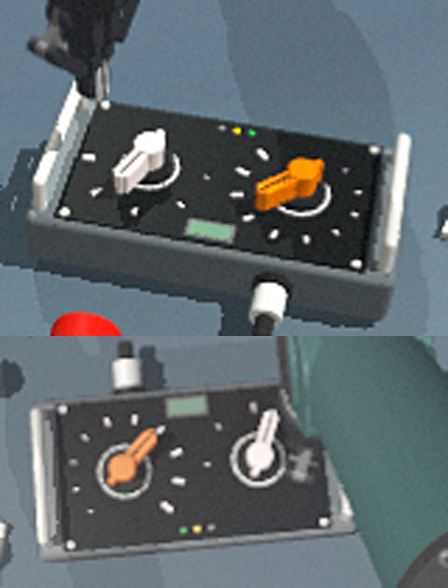

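{"method": "move_arm", "body": {
  "rows": [
    {"linear": [20,4,-2],"twist": [0,0,0],"claw": 0},
    {"linear": [45,4,-2],"twist": [0,0,0],"claw": 0},
    {"linear": [62,4,-2],"twist": [0,0,0],"claw": 0},
    {"linear": [75,4,-2],"twist": [0,0,0],"claw": 0},
    {"linear": [75,4,-2],"twist": [0,0,0],"claw": 0}
  ]
}}

```text
time: 9.2
ee_pos: [0.5128, -0.0536, 0.0811]
eef_rot: [-1.377, 1.568, 2.922]
force: [-0.2, 0.1, 0.3]
width: 0.002
```

```bash
python3 -c "
from h import *
s=look('9')
rows(s,[fing(T0,-.068,t,-1) for t in (-32,-27,-22,-18,-14,-10,-6,-2,2,6,10,14)])"
```

```text
t 9.2 [ 0.5128 -0.0536  0.0811] F [-0.2  0.1  0.3] psi -113.7
[1.1, -3.8, -10.1] twist x 10.2
[1.1, -1.8, -12.8] twist x 5.2
[1.1, -0.1, -15.7] twist x 0.2
[1.1, 1.1, -18.1] twist x -3.8
[1.1, 2.1, -20.6] twist x -7.8
[1.1, 2.9, -23.1] twist x -11.8
[1.1, 3.6, -25.7] twist x -15.8
[1.1, 4.0, -28.4] twist x -19.8
[1.1, 4.3, -31.1] twist x -23.8
[1.1, 4.4, -33.7] twist x -27.8
[1.1, 4.3, -36.4] twist x -31.8
[1.1, 4.1, -39.1] twist x -35.8
```

View pics/z9.png

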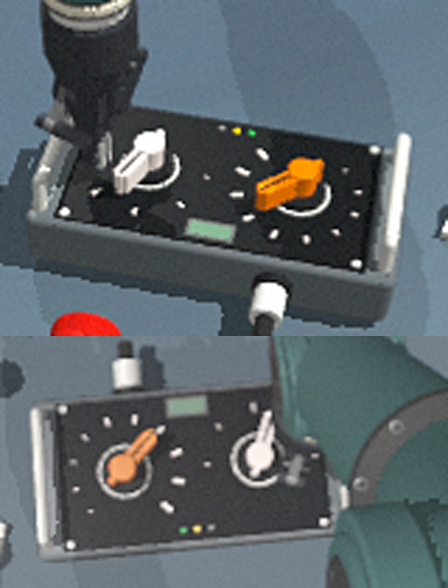

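The finger is beside the white lever's right cheek (105,160), clear of the hoop. I'll push counter-clockwise to about +6° first, to see where it clicks.

{"method": "move_arm", "body": {
  "rows": [
    {"linear": [1,-1,-6],"twist": [3,0,0],"claw": 0},
    {"linear": [1,-1,-12],"twist": [2,0,0],"claw": 0},
    {"linear": [1,0,-15.5],"twist": [0,0,0],"claw": 0},
    {"linear": [1,1,-18],"twist": [-4,0,0],"claw": 0},
    {"linear": [1,2,-20.5],"twist": [-8,0,0],"claw": 0},
    {"linear": [1,3,-23],"twist": [-12,0,0],"claw": 0},
    {"linear": [1,3.5,-25.5],"twist": [-16,0,0],"claw": 0},
    {"linear": [1,3.5,-25.5],"twist": [-16,0,0],"claw": 0}
  ]
}}

```text
time: 10.1
ee_pos: [0.5277, -0.0328, 0.0818]
eef_rot: [2.01, 1.569, 0.304]
force: [0.8, 0.3, -0.2]
width: 0.004
```

```bash
python3 -c "
from h import *
s=look('10')
rows(s,[fing(T0,-.068,t,-1) for t in range(-4,45,4)])"
```

```text
t 10.1 [ 0.5277 -0.0328  0.0818] F [ 0.8  0.3 -0.2] psi -97.7
[1.8, -0.8, -2.4] twist x -1.8
[1.8, 0.3, -4.9] twist x -5.8
[1.8, 1.2, -7.4] twist x -9.8
[1.8, 1.9, -10.0] twist x -13.8
[1.8, 2.5, -12.6] twist x -17.8
[1.8, 2.9, -15.2] twist x -21.8
[1.8, 3.1, -17.9] twist x -25.8
[1.8, 3.1, -20.6] twist x -29.8
[1.8, 2.9, -23.3] twist x -33.8
[1.8, 2.5, -25.9] twist x -37.8
[1.8, 2.0, -28.6] twist x -41.8
[1.8, 1.2, -31.2] twist x -45.8
[1.8, 0.3, -33.7] twist x -49.8
```

View pics/z10.png

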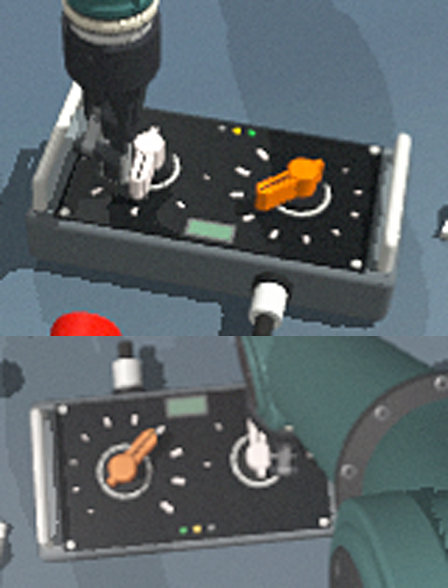

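White now sits at mark 3 (0°) with no force, so the clicks do match the marks. Next push is past +22.5°, towards about +35°.

{"method": "move_arm", "body": {
  "rows": [
    {"linear": [1,0,-4],"twist": [-4,0,0],"claw": 0},
    {"linear": [1,1,-7.5],"twist": [-10,0,0],"claw": 0},
    {"linear": [1,2,-10],"twist": [-14,0,0],"claw": 0},
    {"linear": [1,2.5,-12.5],"twist": [-18,0,0],"claw": 0},
    {"linear": [1,3,-15],"twist": [-22,0,0],"claw": 0},
    {"linear": [1,3,-18],"twist": [-26,0,0],"claw": 0},
    {"linear": [1,3,-20.5],"twist": [-30,0,0],"claw": 0},
    {"linear": [1,3,-22],"twist": [-32,0,0],"claw": 0},
    {"linear": [1,3,-22],"twist": [-32,0,0],"claw": 0}
  ]
}}

```text
time: 11.1
ee_pos: [0.5329, -0.0116, 0.0804]
eef_rot: [2.162, 1.57, 1.013]
force: [0.0, -0.0, -0.1]
width: 0.005
```

```bash
python3 -c "
from h import *
s=look('11')
rows(s,[fing(T0,-.068,t,-1) for t in range(20,45,3)])"
```

```text
t 11.1 [ 0.5329 -0.0116  0.0804] F [ 0.  -0.  -0.1] psi -65.8
[0.4, -1.4, 3.7] twist x 6.0
[0.4, -0.3, 2.0] twist x 3.0
[0.4, 0.7, 0.2] twist x 0.0
[0.4, 1.6, -1.6] twist x -3.0
[0.4, 2.4, -3.4] twist x -6.0
[0.4, 3.1, -5.3] twist x -9.0
[0.4, 3.7, -7.2] twist x -12.0
[0.4, 4.2, -9.2] twist x -15.0
[0.4, 4.6, -11.2] twist x -18.0
```

View pics/z11.png

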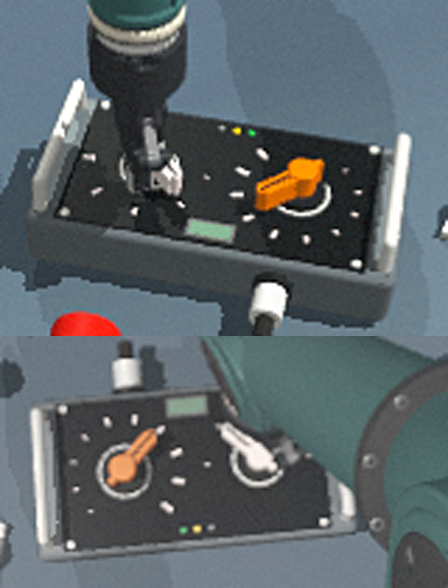

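White has snapped on to mark 2: nose at (222,430) in the top zoom, force zero. Backing off and lifting.

{"method": "move_arm", "body": {
  "rows": [
    {"linear": [0,0,5],"twist": [0,0,0],"claw": 0},
    {"linear": [0,0,10],"twist": [0,0,0],"claw": 0},
    {"linear": [-20,0,12],"twist": [0,0,0],"claw": 0},
    {"linear": [-60,0,12],"twist": [0,0,0],"claw": 0},
    {"linear": [-100,0,12],"twist": [0,0,0],"claw": 0},
    {"linear": [-120,-30,42],"twist": [0,0,0],"claw": 0},
    {"linear": [-120,-60,82],"twist": [0,0,0],"claw": 0},
    {"linear": [-120,-90,122],"twist": [0,0,0],"claw": 0},
    {"linear": [-120,-120,162],"twist": [0,0,0],"claw": 0},
    {"linear": [-120,-120,202],"twist": [0,0,0],"claw": 0},
    {"linear": [-120,-120,202],"twist": [0,0,0],"claw": 0}
  ]
}}

```text
time: 12.3
ee_pos: [0.5068, -0.2535, 0.2006]
eef_rot: [0.196, 1.566, -0.963]
force: [1.0, 0.4, 0.2]
width: 0.0
```

Run:
```python
from h import *
s=look('12')
o=[]
for n in ["top","scene"]:
    c=pickle.load(open(n+"12.pkl","rb"));T=pickle.load(open(n+"T.pkl","rb"))
    im=rect(c,T,.097,2).copy()
    for y in (68,-68):
        for k in range(10 if y>0 else 5):
            A=a[k] if y>0 else b[k]
            p=lambda r:(int(340-(y+r*np.sin(A))*2),int(180-r*np.cos(A)*2))
            cv2.line(im,p(40),p(58),(0,255,255),1)
    o.append(im[40:300])
cv2.imwrite("pics/rect12.png",np.vstack(o))
cv2.imwrite("pics/full12.png",np.hstack([cv2.resize(pickle.load(open(n+"12.pkl","rb"))["color"][:,:,::-1],(400,300),interpolation=cv2.INTER_AREA) for n in ("scene","top")]))
# box shift: compare tracked features before/after on the box
for n in ["top","scene"]:
    c0=pickle.load(open(n+"0.pkl","rb"));c1=pickle.load(open(n+"12.pkl","rb"));T=pickle.load(open(n+"T.pkl","rb"))
    z=ZT if n=="top" else ZS; init=(5.6,170,195) if n=="top" else (5,190,110)
    print(n,[np.round(np.subtract(refine(c1,q,init),refine(c0,q,init)),2).tolist() for q in z if q])
```

```text
t 12.3 [ 0.5068 -0.2535  0.2006] F [1.  0.4 0.2] psi -66.5
top [[0.08, -0.01], [-0.28, 0.4], [-0.02, -0.03], [-0.03, -0.02], [0.01, -0.01], [-0.01, 0.0], [-0.02, -0.21], [-0.02, -0.0], [-0.01, -0.01], [0.0, 0.02], [-0.0, 0.01], [0.08, -0.12], [0.01, 0.05], [-0.17, 0.28], [0.0, -0.0]]
scene [[0.01, -0.01], [-0.01, -0.0], [-0.02, -0.03], [-0.01, -0.01], [-0.01, 0.03], [-0.1, 0.15], [-0.02, 0.0], [-0.01, -0.01], [0.01, 0.02], [-0.06, -0.01], [-0.01, 0.02], [-0.03, -0.01], [0.31, -0.16], [-0.01, 0.01]]
```

View pics/rect12.png

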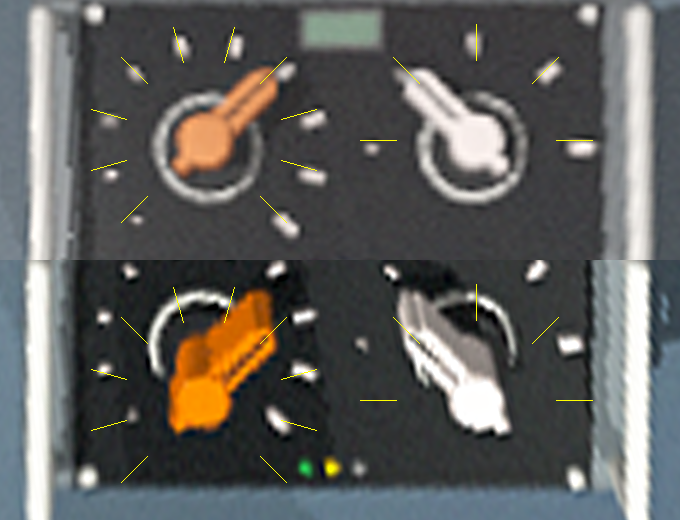

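View pics/full12.png

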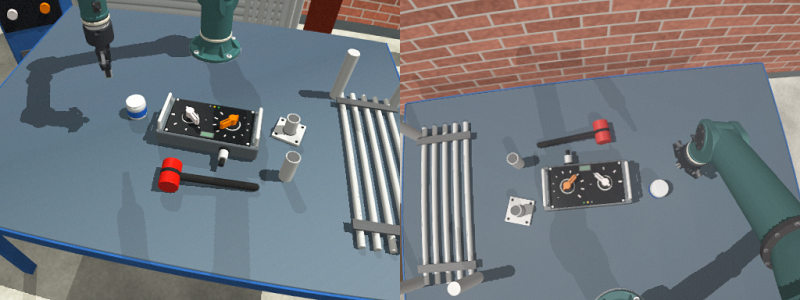

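```bash
python3 -c "
from rig import job_done
print(job_done())"
```

```text
the job is handed in; nothing more can be done
None
```

I turned the orange program selector clockwise from mark 2 to mark 7. Then I turned the white mode selector counter-clockwise to mark 2. I only pushed, with the shut fingertips against the lever sides, and handed the job in at about 12.4 s.

**Last checks:**
- **Levers:** both camera views show the levers lying along their marks, with the gripper lifted clear to the right of the box. Force on the tool was close to zero after each snap.
- **Box:** apart from a few marks next to the levers, whose readings the levers disturbed, the panel marks stayed within about 0.1 pixel of their starting places, so the box had not moved.
- **Things round it:** they look undisturbed in the pictures; I did not measure their positions.

**What disagreed:**
- **White lever's start:** it began at about −22°, half-way between marks 3 and 4, not in a click as described. The first push took it into mark 3 and the second into mark 2.
- **Camera calibration:** the two views put the box about 4 mm apart. I used the average, and contact fitted it to within 3–4 mm.

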